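# Pick the heavier guide roller by feel

## Robot

A 6-joint arm with a two-finger parallel gripper is mounted at the origin on the work surface. World frame = base frame: x ahead of the robot, y to its left, z up, the work surface at z = 0. Lengths are in mm, angles in rad, forces in N, time in s.
With the tool pointing down it reaches from about 350 to 875 mm from the base axis. Payload 4.2 kg.
Tool frame: the origin (TCP) lies at the very end of the fingers, on their centre line; the grasp point (between the pads) lies arm.hold_point_z behind it (arm.hold_point_z is the distance from the TCP to the grasp point, in mm); z points along the fingers, y is the direction in which the jaws open and shut (so a half turn about z gives the same grasp; the last joint's range is limited). The gripper opens to 85 mm and grips with 20 to 120 N. Pads are 22 mm wide; open, the fingers measure 114 mm over their backs; the gripper's body (76 mm by 85 mm) begins 54 mm behind the grasp point. The pads swing forward as they close: fully open they stand 13 mm farther back than shut.
Start: joints at [-1.055, 0.385, 0.008, 0, -1.194, -0.259], TCP at [158.759, -604.479, 231.312] pointing down, gripper open.
Joint ranges: [-3.14, 3.14], [-1.21, 2.06], [-1.07, 1.41], [-3.16, 2.05], [-2.99, -0.16], [-3.1, 3.1]. Speed limits (rad/s): [2.79, 2.79, 3.14, 3.14, 3.14, 3.14].

## Interface

Orientations are given as a unit quaternion [x, y, z, w].
In Python, from bench import arm gives the robot as it stands.
- The arm moves only by the tool step_arm, never from a script. Its argument "series" is a list of rows, each a list of 6 numbers: the shift along the world's x, y, z scaled (see below), then the turn, a rotation vector about the world's x, y, z scaled (see below). A call has 1 to 12 rows; each row is the pose to reach, as a shift and turn from the pose commanded when the call began; what a row does not reach only later rows make up. The controller multiplies each number of a shift by 400 mm and each number of a turn by pi/2 rad. A row lasts 1/12 s, in which the tool goes at most 41.7 mm and 7.16 degrees, less where a joint would pass 70% of its speed; a pose out of reach is approached as far as the arm can. A call with a number of a shift or a turn outside -1 to 1 is refused whole. A call with a gripper value outside its range is refused whole. "jaw" is the opening, from -1 (shut) to 1 (fully open), set as the call begins (left out, the last holds). The fingers move at their own pace and stop on an object; the grip force is fixed at half the most. Time passes only in rows, so rows that repeat a pose let the fingers close. It gives the time, the measured TCP pose, the force and the opening at its end, in the units of the state.
- arm.read_state(): the state, without advancing time (a new reading comes with each control period).
- arm.get_image(name): name is "side" or "top" or "wrist"; returns a dict with "image" (480x640x3 uint8, red, green, blue), "camera_matrix" (3x3 intrinsics, pixels), "k1" (the pictures are not rectified: a ray, as slopes to the right and down, at radius r is drawn at 1 + k1 r^2 times it, then the intrinsics apply), "world_from_camera" (4x4, takes a point from camera to world coordinates). Camera axes: x right, y up, looking along -z (the intrinsics and any distortion apply to the point x, -y, -z); pixel columns grow to the right and rows downward; lengths in mm; the calibration is good to about 2 mm. A picture is of the moment at which its call begins. There is no depth.
- arm.job_done(): hands the job in, once; it reports no verdict.
The state is a dict: "clock": time; "joints": joint angles; "joint_vel": joint speeds; "joint_efforts": joint torques, N m; "position": TCP position; "ee_rot": TCP orientation; "contact_force": force on the tool from outside, world axes, zero at the start; "wrist_torque": the same for the moment, N m; "gripper_width": finger opening in mm.
Only numpy, scipy, OpenCV 4.12 (cv2) and the standard library are available. Lean on these libraries where they do the work, as an engineer would, in place of code of your own. Each camera call takes 0.05 s, during which the arm holds its last target.

## Task

Two bandsaw guide rollers look alike, but one has a solid core and is clearly heavier. Feel their weight in turn: lift the one in the blue nest straight up, a good 5 cm or more clear, hold it still there for a moment and set it back upright in its nest, then let go; after that lift the one in the orange nest in the same way. Finish still holding the heavier one, upright and still, above the middle of the round white pad with about 10 cm of air under it, while the lighter one stands in the nest it came from; drop neither roller and leave the other things on the bench where they are.

Things in the scene. Friction and masses are not known exactly. Their poses are not given: they have to be found in the camera images.
- roller_p_mid (a point): one of two blade guide rollers that look exactly alike: upright steel cylinder 38 mm in diameter and 44 mm tall on a dark flange foot 48 mm in diameter and 8 mm thick, 52 mm tall in all. They differ only in weight: either may be the heavier, which weighs 0.38 to 0.51 kg, the other 0.20 to 0.25 kg (2.5 N at most). Point: its centre, 26 mm above its underside; z along its axis, up
- roller_q_mid (a point): one of two blade guide rollers that look exactly alike: upright steel cylinder 38 mm in diameter and 44 mm tall on a dark flange foot 48 mm in diameter and 8 mm thick, 52 mm tall in all. They differ only in weight: either may be the heavier, which weighs 0.38 to 0.51 kg, the other 0.20 to 0.25 kg (2.5 N at most). Point: its centre, 26 mm above its underside; z along its axis, up
- nest_blue_floor (a point): blue round nest fixed to the bench, an open dish 72 mm in outer diameter, 60 mm inside, 12 mm tall with a 5 mm thick floor; one roller stands in it at the start. Point: centre of its inner floor, 5 mm above the bench; z up
- nest_orange_floor (a point): orange round nest fixed to the bench, an open dish 72 mm in outer diameter, 60 mm inside, 12 mm tall with a 5 mm thick floor; one roller stands in it at the start. Point: centre of its inner floor, 5 mm above the bench; z up
- pad_top (a point): round white pad in a black rim, 100 mm in diameter and 12 mm tall, fixed to the bench. Point: centre of its top face; z up
- spray_can_mid (a point): bystander: loose upright spray can, 52 mm in diameter, 130 mm tall. Point: its centre, 65 mm above the bench
- grease_jar_mid (a point): bystander: loose amber jar, 70 mm in diameter, 70 mm tall. Point: its centre, 35 mm above the bench
- screwdriver: bystander: loose screwdriver with a red handle, 180 mm long, lying on the bench between the nests, pointing roughly away from the robot. Origin: about the middle of its length, at its underside; x points along the blade
Things that resemble listed ones, but are neither listed nor needed, are in the scene too. Of the things that look like the part that bears nest_blue_floor, take the one that is farthest to the robot's left at the start.

How it is judged (in metres and radians):
On the way, in this order (a step that is already met when the one before it is completed fails the run):
1. the roller from the blue nest is held at least 3 cm up, above its nest, while the other stands untouched in the orange nest ((((horizontal distance between roller_p_mid and nest_blue_floor below 0.06 m and z of roller_p_mid in the frame of nest_blue_floor above 0.056 m and contact force between roller_p and the fingers above 1 N) and (horizontal distance between roller_q_mid and nest_orange_floor below 0.012 m and z of roller_q_mid in the frame of nest_orange_floor below 0.031 m and angle between roller_q_mid's own z axis and vertical below 0.1 rad) and contact force between roller_q and the fingers below 0.1 N) or ((horizontal distance between roller_q_mid and nest_blue_floor below 0.06 m and z of roller_q_mid in the frame of nest_blue_floor above 0.056 m and contact force between roller_q and the fingers above 1 N) and (horizontal distance between roller_p_mid and nest_orange_floor below 0.012 m and z of roller_p_mid in the frame of nest_orange_floor below 0.031 m and angle between roller_p_mid's own z axis and vertical below 0.1 rad) and contact force between roller_p and the fingers below 0.1 N))), for 0.3 s.
2. it stands upright in the blue nest again, let go ((((horizontal distance between roller_p_mid and nest_blue_floor below 0.012 m and z of roller_p_mid in the frame of nest_blue_floor below 0.031 m and angle between roller_p_mid's own z axis and vertical below 0.1 rad) and contact force between roller_p and the fingers below 0.1 N and (horizontal distance between roller_q_mid and nest_orange_floor below 0.012 m and z of roller_q_mid in the frame of nest_orange_floor below 0.031 m and angle between roller_q_mid's own z axis and vertical below 0.1 rad)) or ((horizontal distance between roller_q_mid and nest_blue_floor below 0.012 m and z of roller_q_mid in the frame of nest_blue_floor below 0.031 m and angle between roller_q_mid's own z axis and vertical below 0.1 rad) and contact force between roller_q and the fingers below 0.1 N and (horizontal distance between roller_p_mid and nest_orange_floor below 0.012 m and z of roller_p_mid in the frame of nest_orange_floor below 0.031 m and angle between roller_p_mid's own z axis and vertical below 0.1 rad)))), for 0.1 s.
3. the roller from the orange nest is held at least 3 cm up, above its nest, while the other stands untouched in the blue nest ((((horizontal distance between roller_p_mid and nest_orange_floor below 0.06 m and z of roller_p_mid in the frame of nest_orange_floor above 0.056 m and contact force between roller_p and the fingers above 1 N) and (horizontal distance between roller_q_mid and nest_blue_floor below 0.012 m and z of roller_q_mid in the frame of nest_blue_floor below 0.031 m and angle between roller_q_mid's own z axis and vertical below 0.1 rad) and contact force between roller_q and the fingers below 0.1 N) or ((horizontal distance between roller_q_mid and nest_orange_floor below 0.06 m and z of roller_q_mid in the frame of nest_orange_floor above 0.056 m and contact force between roller_q and the fingers above 1 N) and (horizontal distance between roller_p_mid and nest_blue_floor below 0.012 m and z of roller_p_mid in the frame of nest_blue_floor below 0.031 m and angle between roller_p_mid's own z axis and vertical below 0.1 rad) and contact force between roller_p and the fingers below 0.1 N))), for 0.3 s.
At the end, for the whole second after the job is handed in: The heavier roller is held in the fingers, still and upright (within 11 degrees), its centre within 3 cm of the pad's middle from above, its underside 6 to 15 cm above the pad; the lighter one stands upright, at rest and untouched in the nest it came from, pressing on it with 1 to 3 N (((horizontal distance between roller_p_mid and pad_top below 0.03 m and z of roller_p_mid in the frame of pad_top between 0.086 and 0.176 m and angle between roller_p_mid's own z axis and vertical below 0.2 rad and linear speed of each of roller_p, roller_q below 0.03 m/s and contact force between roller_p and the fingers above 1 N and (((horizontal distance between roller_q_mid and nest_blue_floor below 0.012 m and z of roller_q_mid in the frame of nest_blue_floor below 0.031 m and angle between roller_q_mid's own z axis and vertical below 0.1 rad) and contact force between roller_q and nest_blue between 1 and 3 N) or ((horizontal distance between roller_q_mid and nest_orange_floor below 0.012 m and z of roller_q_mid in the frame of nest_orange_floor below 0.031 m and angle between roller_q_mid's own z axis and vertical below 0.1 rad) and contact force between roller_q and nest_orange between 1 and 3 N)) and distance of roller_q_mid from where it was at the start of the episode below 0.016 m and contact force between roller_q and the fingers below 0.1 N) or (horizontal distance between roller_q_mid and pad_top below 0.03 m and z of roller_q_mid in the frame of pad_top between 0.086 and 0.176 m and angle between roller_q_mid's own z axis and vertical below 0.2 rad and linear speed of each of roller_q, roller_p below 0.03 m/s and contact force between roller_q and the fingers above 1 N and (((horizontal distance between roller_p_mid and nest_blue_floor below 0.012 m and z of roller_p_mid in the frame of nest_blue_floor below 0.031 m and angle between roller_p_mid's own z axis and vertical below 0.1 rad) and contact force between roller_p and nest_blue between 1 and 3 N) or ((horizontal distance between roller_p_mid and nest_orange_floor below 0.012 m and z of roller_p_mid in the frame of nest_orange_floor below 0.031 m and angle between roller_p_mid's own z axis and vertical below 0.1 rad) and contact force between roller_p and nest_orange between 1 and 3 N)) and distance of roller_p_mid from where it was at the start of the episode below 0.016 m and contact force between roller_p and the fingers below 0.1 N))); the arm keeps its last pose, push and grip.
It fails at once if a roller is dropped or knocked (it moves faster than 0.5 m/s out of the fingers) ((linear speed of roller_p above 0.5 m/s and contact force between roller_p and the fingers below 0.1 N) or (linear speed of roller_q above 0.5 m/s and contact force between roller_q and the fingers below 0.1 N)).
It fails at once if the spray can is shifted by more than 2 cm (distance of spray_can_mid from where it was at the start of the episode above 0.02 m).
It fails at once if the grease jar is shifted by more than 2 cm (distance of grease_jar_mid from where it was at the start of the episode above 0.02 m).
It fails at once if the screwdriver is shifted by more than 2 cm (distance of screwdriver from where it was at the start of the episode above 0.02 m).
It also fails if it takes over 72 s, if anything falls off the work surface, if the arm or the gripper's body presses on something with over 40 N, if the wrist force passes 120 N, or if a joint passes its speed limit or range.

## Working session

There is one attempt and no reset: what is moved stays moved. The work goes in short steps, Python scripts to look and compute and a tool call to move; the robot and the scene stay as the last step left them, time stands still between calls to the robot, and variables do not carry over. Pictures are saved under pics/ and viewed, and the job is handed in when it is done.

Besides the shell and the picture viewer there is one more tool, called as name([rows], argument=value, ...), one row to a line, values as JSON. step_arm: Moves the arm, as the interface text tells. Shifts and turns lie within -1 to 1; 1 stands for 400 mm of shift or pi/2 rad of turn. Its arguments: {"type":"object","properties":{"series":{"type":"array","items":{"type":"array","items":{"type":"number","minimum":-1,"maximum":1}}},"jaw":{"type":"number"}},"required":["series"]}

```bash
mkdir -p pics; ls; cat > h.py <<'E'
import numpy as np, cv2
from bench import arm
def snap(name,fn):
    d=arm.get_image(name); cv2.imwrite(f'pics/{fn}.png',d['image'][:,:,::-1]); 
    np.savez(f'pics/{fn}.npz',**{k:np.array(v) for k,v in d.items()}); return d
def load(fn): return dict(np.load(f'pics/{fn}.npz'))
def ray(d,u,v):
    K=d['camera_matrix'];k=float(d['k1'])
    p=cv2.undistortPoints(np.array([[[u,v]]],float),K,np.array([k,0,0,0.]))[0,0]
    W=d['world_from_camera']; return W[:3,3],W[:3,:3]@np.array([p[0],-p[1],-1])
def onz(d,u,v,z):
    o,r=ray(d,u,v); return o+r*(z-o[2])/r[2]
def proj(d,P):
    W=d['world_from_camera'];c=W[:3,:3].T@(np.array(P,float)-W[:3,3])
    x,y=c[0]/-c[2],-c[1]/-c[2];r=x*x+y*y;f=1+float(d['k1'])*r
    K=d['camera_matrix'];return K[0,0]*x*f+K[0,2],K[1,1]*y*f+K[1,2]
E
python3 - <<'E'
from h import *
np.set_printoptions(precision=3,suppress=True)
for n in ['top','side','wrist']:
    d=snap(n,n+'0'); print(n,d['world_from_camera'],d['camera_matrix'],d['k1'])
s=arm.read_state()
print(s,arm.hold_point_z)
E
```

```text
pics
top [[  -0.012    0.973   -0.231  308.594]
 [  -1.      -0.012    0.004  -10.524]
 [   0.001    0.231    0.973 1125.343]
 [   0.       0.       0.       1.   ]] [[495.233   0.    321.354]
 [  0.    495.233 239.453]
 [  0.      0.      1.   ]] -0.06713192325861446
side [[ -0.891   0.318  -0.324 223.617]
 [ -0.454  -0.606   0.653 675.294]
 [  0.011   0.729   0.685 807.64 ]
 [  0.      0.      0.      1.   ]] [[589.019   0.    324.673]
 [  0.    589.019 235.072]
 [  0.      0.      1.   ]] 0.007452909019057142
wrist [[  -0.255   -0.929   -0.269   88.923]
 [   0.967   -0.245   -0.072 -622.639]
 [   0.001   -0.279    0.96   372.994]
 [   0.       0.       0.       1.   ]] [[391.187   0.    323.625]
 [  0.    391.187 246.356]
 [  0.      0.      1.   ]] -0.025483057322192533
{'clock': 0.15, 'joints': array([-1.055,  0.385,  0.007, -0.   , -1.194, -0.259]), 'joint_vel': array([-0.002, -0.001,  0.003,  0.002, -0.002,  0.   ]), 'joint_efforts': array([  0.   , -39.268,  18.858,   4.189,  -0.003,  -0.   ]), 'position': array([ 158.666, -604.086,  230.485]), 'ee_rot': array([-0.128,  0.992,  0.001, -0.   ]), 'contact_force': array([-0.764,  0.548,  0.305]), 'wrist_torque': array([ 0.004, -0.007,  0.007]), 'gripper_width': 85.35470109332475} 18.700000000000003
```

View pics/top0.png

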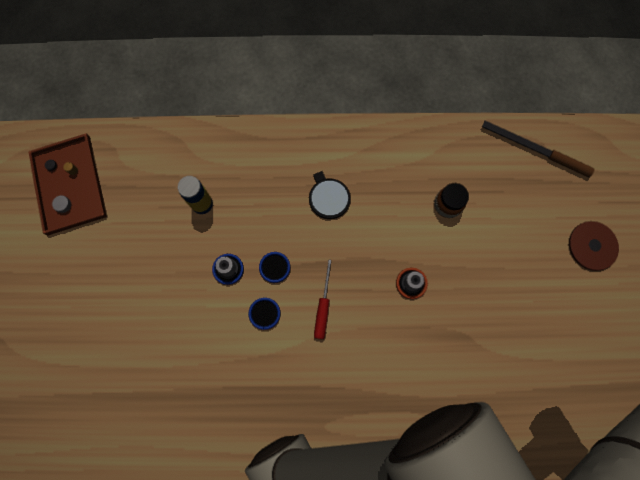

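View pics/side0.png

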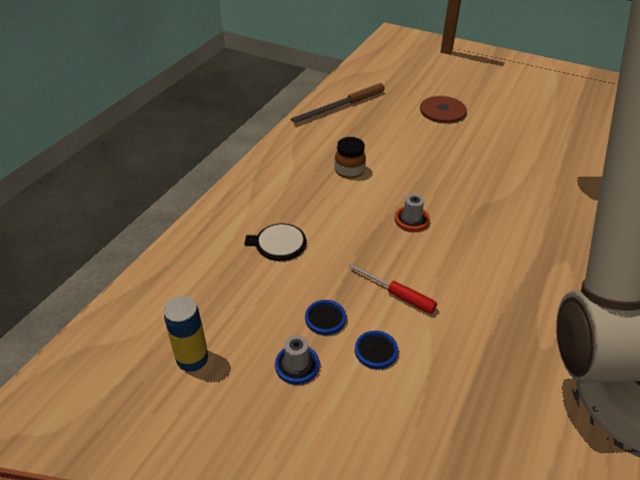

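Top view: the blue dishes are at (228,269) holding a roller, (275,267) empty and (265,313) empty. The leftmost one (+y), at (228,269), is both farthest left and occupied, so it fits. The orange nest with the other roller is at (412,283), the pad at (330,198), the can at about (195,195), the jar at (452,200) and the screwdriver at (322,300). I'll measure these and confirm with a crop.

```bash
python3 - <<'E'
from h import *
np.set_printoptions(precision=1,suppress=True)
out=[]
for fn in ['top0','side0']:
    d=load(fn); im=d['image']; hsv=cv2.cvtColor(im,cv2.COLOR_RGB2HSV)
    M={'blue':((110,150,60),(125,255,255)),'orange':((3,170,90),(11,255,255)),'white':((0,0,120),(179,70,255)),'red':((0,200,90),(3,255,255))}
    for n,(a,b) in M.items():
        m=cv2.inRange(hsv,a,b); m=cv2.morphologyEx(m,cv2.MORPH_CLOSE,np.ones((3,3)))
        cs,_=cv2.findContours(m,cv2.RETR_EXTERNAL,cv2.CHAIN_APPROX_NONE)
        for c in cs:
            if cv2.contourArea(c)<60: continue
            P=np.array([onz(d,u,v,12)[:2] for u,v in c[:,0,:]])
            (x,y),r=cv2.minEnclosingCircle(P.astype(np.float32))
            print(fn,n,cv2.boundingRect(c),'world z12 circle',round(x),round(y),'r',round(r,1), 'ellipse',np.array(cv2.fitEllipse(P.astype(np.float32))[0]))
t=load('top0')['image'][215:345,170:460,::-1];s=load('side0')['image'][180:400,250:450,::-1]
cv2.imwrite('pics/crop1.png',cv2.resize(np.clip(t*1.8,0,255).astype(np.uint8),None,fx=2.7,fy=2.7))
cv2.imwrite('pics/crop2.png',cv2.resize(s,None,fx=2.7,fy=2.7))
E
```

```text
top0 blue (249, 298, 31, 31) world z12 circle 405 116 r 34.6 ellipse [405.6 115.5]
top0 blue (259, 252, 31, 30) world z12 circle 511 94 r 35.0 ellipse [510.7  93.7]
top0 orange (397, 268, 31, 30) world z12 circle 471 -219 r 35.2 ellipse [ 470.4 -218.7]
top0 white (312, 181, 36, 34) world z12 circle 675 -35 r 42.2 ellipse [675.  -35.2]
top0 red (316, 299, 11, 39) world z12 circle 393 -14 r 43.1 ellipse [393.4 -12.2]
side0 blue (276, 348, 43, 36) world z12 circle 504 205 r 36.2 ellipse [504.3 203.3]
side0 blue (356, 331, 42, 36) world z12 circle 403 119 r 35.4 ellipse [402.4 118.5]
side0 blue (306, 300, 40, 35) world z12 circle 506 98 r 37.3 ellipse [507.   97.1]
side0 orange (0, 468, 64, 12) world z12 circle 739 528 r 46.1 ellipse [741.3 530.6]
side0 orange (395, 207, 35, 23) world z12 circle 466 -211 r 39.2 ellipse [ 467.3 -214.6]
side0 orange (421, 97, 45, 23) world z12 circle 549 -652 r 57.0 ellipse [ 548.4 -652.2]
side0 white (283, 336, 25, 19) world z12 circle 524 174 r 20.5 ellipse [523.1 173.3]
side0 white (164, 296, 32, 25) world z12 circle 739 198 r 27.8 ellipse [739.3 198.2]
side0 white (576, 291, 64, 63) world z12 circle 76 -117 r 72.8 ellipse [  66.2 -110.3]
side0 white (259, 224, 44, 31) world z12 circle 672 -33 r 43.2 ellipse [671.8 -33.3]
side0 white (406, 194, 18, 11) world z12 circle 482 -269 r 19.0 ellipse [ 482.5 -270.1]
side0 red (388, 281, 48, 31) world z12 circle 391 -15 r 46.1 ellipse [389.3 -14.2]
```

View pics/crop1.png

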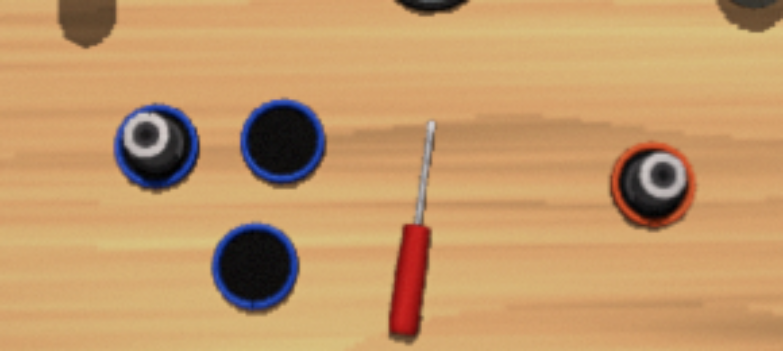

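View pics/crop2.png

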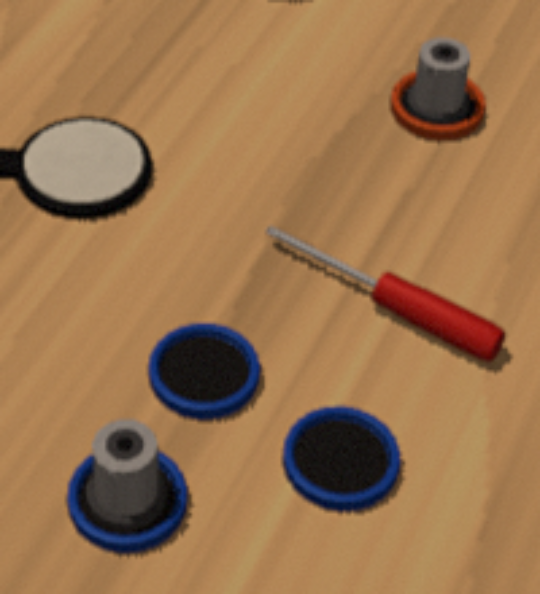

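The crops confirm it: the occupied blue dish is leftmost, and the other two blue dishes are empty. Next I measure the roller tops (z=57) and the nest rims.

```bash
python3 - <<'E'
from h import *
np.set_printoptions(precision=1,suppress=True)
for fn,rois in [('top0',{'B':(214,256,30,26),'O':(400,268,30,24)}),('side0',{'B':(276,332,42,22),'O':(400,190,30,22)})]:
    d=load(fn);hsv=cv2.cvtColor(d['image'],cv2.COLOR_RGB2HSV)
    for n,(x,y,w,h) in rois.items():
        for t in (95,110,125):
            if 1:
                m=np.zeros((480,640),np.uint8)
                m[y:y+h,x:x+w]=cv2.inRange(hsv[y:y+h,x:x+w],(0,0,t),(179,60,255))
            cs,_=cv2.findContours(m,cv2.RETR_EXTERNAL,cv2.CHAIN_APPROX_NONE)
            c=max(cs,key=cv2.contourArea) if cs else None
            if c is None or len(c)<6: continue
            P=np.array([onz(d,u,v,57)[:2] for u,v in c[:,0,:]],np.float32)
            print(fn,n,t,cv2.boundingRect(c),np.array(cv2.minEnclosingCircle(P)[0]),cv2.minEnclosingCircle(P)[1],np.array(cv2.fitEllipse(P)[0]))
d=load('top0');hsv=cv2.cvtColor(d['image'],cv2.COLOR_RGB2HSV)
m=cv2.inRange(hsv,(110,120,40),(128,255,255));m[:,:208]=0;m[:,248:]=0;m[:250]=0;m[290:]=0
p=cv2.findNonZero(m);P=np.array([onz(d,u,v,12)[:2] for u,v in p[:,0,:]],np.float32);print('blue nest top',cv2.minEnclosingCircle(P))
# jar, can
for u,v,z in [(190,186,130),(454,195,70)]: print(onz(d,u,v,z))
E
```

```text
top0 B 95 (216, 257, 16, 16) [508.6 200.8] 17.919952392578125 [508.7 200.6]
top0 B 110 (218, 257, 14, 11) [512.2 198.2] 15.70470142364502 [511.3 199.1]
top0 O 95 (408, 272, 15, 16) [ 470.5 -218.5] 17.694808959960938 [ 470.4 -218.1]
top0 O 110 (408, 272, 9, 10) [ 476.9 -211.8] 13.518524169921875 [ 466.  -224.7]
side0 B 95 (282, 336, 26, 18) [507.1 203.5] 20.28898811340332 [505.9 202. ]
side0 B 110 (283, 336, 25, 18) [506.4 202.7] 19.29429817199707 [505.9 201.8]
side0 B 125 (284, 336, 24, 18) [506.1 201.3] 18.117399215698242 [506.  201.5]
side0 O 95 (406, 194, 18, 12) [ 467.4 -215.2] 18.669635772705078 [ 467.2 -214.9]
side0 O 110 (406, 194, 18, 12) [ 467.4 -216. ] 17.969566345214844 [ 467.2 -215.5]
side0 O 125 (406, 194, 18, 11) [ 467.7 -217.1] 17.391460418701172 [ 467.7 -216.9]
blue nest top ((507.2176818847656, 200.65281677246094), 35.33548355102539)
[665.6 264.  130. ]
[ 658.6 -314.6   70. ]
```

step_arm([
  [0.2,0.25,0,0,0,0],
  [0.78,0.97,0,0,0,0],
  [0.78,0.97,0,0,0,0],
  [0.78,0.97,0,0,0,0],
  [0.78,0.97,0,0,0,0],
  [0.78,0.97,0,0,0,0],
  [0.78,0.97,0,0,0,0],
  [0.78,0.97,0,0,0,0],
  [0.78,0.97,0,0,0,0],
  [0.78,0.97,0,0,0,0],
  [0.78,0.97,0,0,0,0],
  [0.78,0.97,0,0,0,0],
], jaw=1)

```text
clock: 1.15
position: [471.6, -214.4, 231.3]
ee_rot: [-0.128, 0.992, 0.0, 0.0]
contact_force: [0.6, -0.4, -0.1]
gripper_width: 85.6
```

step_arm([
  [0.09,1,0,0,0,0],
  [0.09,1,0,0,0,0],
  [0.09,1,0,0,0,0],
  [0.09,1,0,0,0,0],
  [0.09,1,0,0,0,0],
  [0.09,1,0,0,0,0],
  [0.09,1,0,0,0,0],
  [0.09,1,0,0,0,0],
  [0.09,1,0,0,0,0],
  [0.09,1,0,0,0,0],
  [0.09,1,0,0,0,0],
  [0.09,1,0,0,0,0],
])

```text
clock: 2.15
position: [506.4, 184.9, 230.6]
ee_rot: [-0.129, 0.992, -0.0, -0.001]
contact_force: [-0.8, -0.6, 0.4]
gripper_width: 85.4
```

step_arm([
  [0.002,0.044,-0.1,0,0,0],
  [0.002,0.044,-0.2,0,0,0],
  [0.002,0.044,-0.28,0,0,0],
  [0.002,0.044,-0.28,0,0,0],
  [0.002,0.044,-0.28,0,0,0],
  [0.002,0.044,-0.28,0,0,0],
])

```text
clock: 2.65
position: [509.1, 201.1, 121.4]
ee_rot: [-0.128, 0.992, 0.0, 0.002]
contact_force: [0.3, -0.2, 0.5]
gripper_width: 85.6
```

```bash
python3 - <<'E'
from h import *
np.set_printoptions(precision=2,suppress=True)
d=snap('wrist','w1'); s=arm.read_state(); print(s['position'],s['contact_force'],s['joints'])
for z in (5,57): print(proj(d,[507.5,201.3,z]))
E
```

```text
[509.25 201.46 121.97] [0.56 0.42 0.33] [ 0.67  0.36 -0.34  0.   -0.87 -1.99]
(np.float64(324.7558287798667), np.float64(239.48152983755696))
(np.float64(324.9607157345029), np.float64(264.1838474320103))
```

View pics/w1.png

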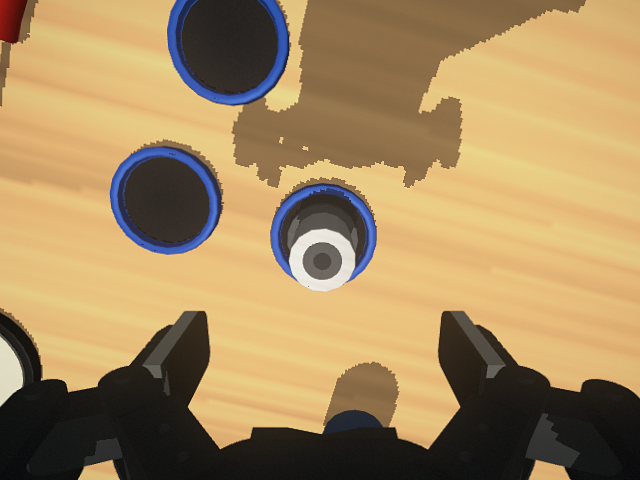

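The wrist view shows the roller top ring centred at (322,261) inside the rim centred at (324,236), between the fingers laterally. Refining from this view.

```bash
python3 - <<'E'
from h import *
np.set_printoptions(precision=2,suppress=True)
d=load('w1');hsv=cv2.cvtColor(d['image'],cv2.COLOR_RGB2HSV)
m=cv2.inRange(hsv,(0,0,170),(179,40,255));m[:,:270]=0;m[:,380:]=0;m[310:]=0
cs,_=cv2.findContours(m,cv2.RETR_EXTERNAL,cv2.CHAIN_APPROX_NONE);c=max(cs,key=cv2.contourArea)
P=np.array([onz(d,u,v,57)[:2] for u,v in c[:,0,:]],np.float32);print(cv2.minEnclosingCircle(P),cv2.fitEllipse(P))
m=cv2.inRange(hsv,(108,120,60),(128,255,255));m[:,:265]=0;m[:,385:]=0;m[310:]=0
p=cv2.findNonZero(m);P=np.array([onz(d,u,v,12)[:2] for u,v in p[:,0,:]],np.float32);print('nest',cv2.minEnclosingCircle(P))
E
```

```text
((505.92730712890625, 199.04835510253906), 18.512386322021484) ((505.8853759765625, 199.05064392089844), (36.076541900634766, 36.2825813293457), 22.104732513427734)
nest ((453.7703857421875, 177.3328857421875), 89.3185806274414)
```

step_arm([
  [-0.001,-0.001,-0.05,0,0,0],
  [-0.001,-0.001,-0.1,0,0,0],
  [-0.001,-0.001,-0.15,0,0,0],
  [-0.001,-0.001,-0.2,0,0,0],
  [-0.001,-0.001,-0.23,0,0,0],
  [-0.001,-0.001,-0.25,0,0,0],
  [-0.001,-0.001,-0.255,0,0,0],
  [-0.001,-0.001,-0.255,0,0,0],
  [-0.001,-0.001,-0.255,0,0,0],
  [-0.001,-0.001,-0.255,0,0,0],
  [-0.001,-0.001,-0.255,0,0,0],
])

```text
clock: 3.62
position: [507.8, 201.2, 18.4]
ee_rot: [-0.128, 0.992, 0.001, 0.001]
contact_force: [-0.2, -0.3, 1.1]
gripper_width: 85.5
```

```bash
python3 - <<'E'
from h import *
np.set_printoptions(precision=2,suppress=True)
d=snap('wrist','w2');snap('side','s2'); s=arm.read_state(); print(s['position'],s['contact_force'],s['joint_efforts'])
a=cv2.imread('pics/w2.png')[180:480,100:540];b=cv2.imread('pics/s2.png')[230:430,180:420]
cv2.imwrite('pics/c2.png',np.hstack([a,cv2.resize(b,(360,300))]))
E
```

```text
[507.46 200.96  17.97] [-0.63  0.54 -0.24] [ -0.01 -38.16  12.04   2.67   0.     0.  ]
```

View pics/c2.png

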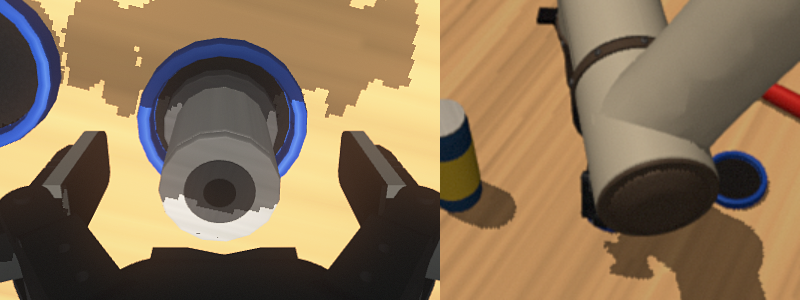

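The roller stands between the open jaws and about 1–2 mm off centre. Closing in two stages.

step_arm([
  [0,0,0,0,0,0],
  [0,0,0,0,0,0],
  [0,0,0,0,0,0],
  [0,0,0,0,0,0],
  [0,0,0,0,0,0],
  [0,0,0,0,0,0],
], jaw=0)

```text
clock: 4.22
position: [507.2, 200.7, 17.3]
ee_rot: [-0.128, 0.992, -0.0, -0.0]
contact_force: [0.4, 0.9, 0.7]
gripper_width: 42.3
```

step_arm([
  [0,0,0,0,0,0],
  [0,0,0,0,0,0],
  [0,0,0,0,0,0],
  [0,0,0,0,0,0],
  [0,0,0,0,0,0],
  [0,0,0,0,0,0],
  [0,0,0,0,0,0],
  [0,0,0,0,0,0],
], jaw=-1)

```text
clock: 4.88
position: [507.3, 200.6, 17.6]
ee_rot: [-0.128, 0.992, -0.0, 0.0]
contact_force: [-1.6, -1.9, 4.5]
gripper_width: 37.9
```

```bash
cat > avg.py <<'E'
from h import *
np.set_printoptions(precision=2,suppress=True)
s=arm.read_state()
print(s['clock'],s['position'],s['contact_force'],s['wrist_torque'],s['joint_efforts'],s['gripper_width'])
E
python3 avg.py
```

```text
4.8833 [507.26 200.62  17.63] [-1.61 -1.89  4.53] [-0.56  0.17 -0.01] [  0.8  -35.57  11.63   2.14   0.46  -0.01] 37.91483824331948
```

Gripped at 37.9 mm. Lifting 72 mm straight up and holding.

step_arm([
  [0,0,0.01,0,0,0],
  [0,0,0.025,0,0,0],
  [0,0,0.05,0,0,0],
  [0,0,0.08,0,0,0],
  [0,0,0.11,0,0,0],
  [0,0,0.14,0,0,0],
  [0,0,0.165,0,0,0],
  [0,0,0.18,0,0,0],
  [0,0,0.18,0,0,0],
  [0,0,0.18,0,0,0],
  [0,0,0.18,0,0,0],
  [0,0,0.18,0,0,0],
])

```text
clock: 5.88
position: [506.7, 200.4, 88.5]
ee_rot: [-0.128, 0.992, -0.0, -0.001]
contact_force: [-0.1, 0.3, -3.4]
gripper_width: 37.6
```

step_arm([
  [0,0,0,0,0,0],
  [0,0,0,0,0,0],
  [0,0,0,0,0,0],
  [0,0,0,0,0,0],
  [0,0,0,0,0,0],
  [0,0,0,0,0,0],
])

```text
clock: 6.38
position: [507.2, 200.7, 89.3]
ee_rot: [-0.128, 0.992, -0.0, -0.0]
contact_force: [-0.5, 0.3, -1.5]
gripper_width: 37.5
```

```bash
cat > wt.py <<'E'
from h import *
import sys
np.set_printoptions(precision=2,suppress=True)
fn=sys.argv[1]; F=[];E=[]
for i in range(8):
    d=arm.get_image('wrist') if i else snap('wrist',fn); s=arm.read_state();F.append(s['contact_force']);E.append(s['joint_efforts'])
print(s['clock'],s['position'],s['ee_rot'],s['gripper_width']);F=np.array(F);print(F.mean(0),F.std(0));print(np.mean(E,0))
E
python3 wt.py w3
```

```text
6.7833 [507.16 200.71  89.34] [-0.13  0.99  0.    0.  ] 37.393383368457734
[-0.06 -0.13 -2.22] [0.46 0.59 0.41]
[ -0.   -36.78  15.24   3.5   -0.     0.  ]
```

View pics/w3.png

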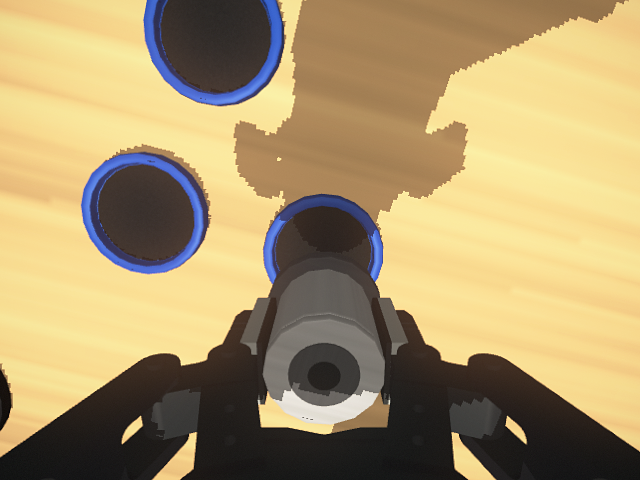

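The roller hangs upright in the fingers over its nest. It weighs 2.2 N ± 0.4, which is in the light range. Setting it back.

step_arm([
  [0,0,-0.01,0,0,0],
  [0,0,-0.03,0,0,0],
  [0,0,-0.06,0,0,0],
  [0,0,-0.09,0,0,0],
  [0,0,-0.12,0,0,0],
  [0,0,-0.145,0,0,0],
  [0,0,-0.16,0,0,0],
  [0,0,-0.17,0,0,0],
  [0,0,-0.175,0,0,0],
  [0,0,-0.178,0,0,0],
  [0,0,-0.179,0,0,0],
  [0,0,-0.179,0,0,0],
])

```text
clock: 7.78
position: [507.4, 200.9, 18.1]
ee_rot: [-0.128, 0.992, 0.0, 0.0]
contact_force: [0.1, 0.2, -2.8]
gripper_width: 37.3
```

step_arm([
  [0,0,0,0,0,0],
  [0,0,0,0,0,0],
  [0,0,0,0,0,0],
  [0,0,0,0,0,0],
])

```text
clock: 8.12
position: [507.3, 200.8, 17.9]
ee_rot: [-0.128, 0.992, 0.0, 0.0]
contact_force: [0.9, -0.2, -2.0]
gripper_width: 37.0
```

```bash
python3 wt.py w4
```

```text
8.5167 [507.15 200.74  17.7 ] [-0.13  0.99  0.   -0.  ] 37.48203083662458
[ 0.1   0.06 -2.49] [0.43 0.42 0.5 ]
[ -0.   -39.33  12.57   2.88   0.     0.  ]
```

View pics/w4.png

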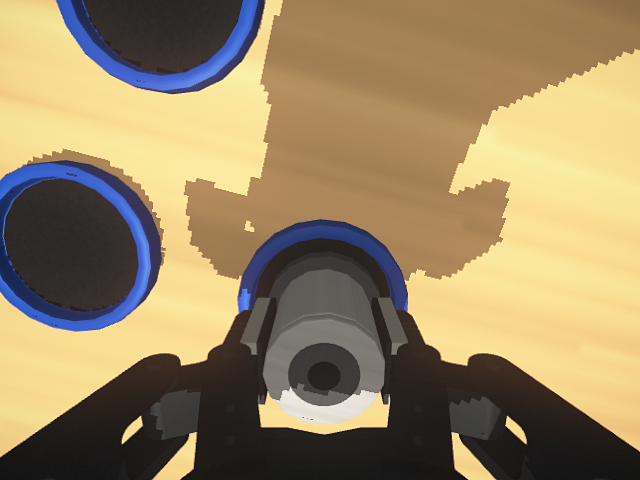

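It is still fully carried, just above the floor. Easing down in 0.4 mm steps.

step_arm([
  [0,0,-0.001,0,0,0],
  [0,0,-0.001,0,0,0],
  [0,0,-0.002,0,0,0],
  [0,0,-0.002,0,0,0],
  [0,0,-0.002,0,0,0],
])

```text
clock: 8.93
position: [507.2, 200.7, 17.6]
ee_rot: [-0.128, 0.992, -0.0, 0.0]
contact_force: [-2.2, -1.4, 5.4]
gripper_width: 37.6
```

step_arm([
  [0,0,-0.001,0,0,0],
  [0,0,-0.001,0,0,0],
  [0,0,-0.002,0,0,0],
  [0,0,-0.002,0,0,0],
  [0,0,-0.002,0,0,0],
])

```text
clock: 9.35
position: [507.2, 200.7, 17.6]
ee_rot: [-0.128, 0.992, -0.0, 0.0]
contact_force: [-4.7, -0.9, 10.7]
gripper_width: 37.1
```

It is touching down at about 5 to 10 N. Backing off 0.8 mm, then releasing.

step_arm([
  [0,0,0.002,0,0,0],
  [0,0,0.002,0,0,0],
  [0,0,0.002,0,0,0],
])

```text
clock: 9.6
position: [507.2, 200.8, 17.6]
ee_rot: [-0.128, 0.992, -0.0, 0.0]
contact_force: [-4.0, -1.2, 7.1]
gripper_width: 37.1
```

step_arm([
  [0,0,0,0,0,0],
  [0,0,0,0,0,0],
  [0,0,0,0,0,0],
  [0,0,0,0,0,0],
  [0,0,0,0,0,0],
], jaw=0.05)

```text
clock: 10.02
position: [507.3, 200.8, 16.7]
ee_rot: [-0.128, 0.992, -0.0, -0.0]
contact_force: [-0.2, -0.5, 0.5]
gripper_width: 44.7
```

step_arm([
  [0,0,0,0,0,0],
  [0,0,0,0,0,0],
  [0,0,0,0,0,0],
  [0,0,0,0,0,0],
  [0,0,0,0,0,0],
  [0,0,0,0,0,0],
  [0,0,0,0,0,0],
  [0,0,0,0,0,0],
], jaw=1)

```text
clock: 10.68
position: [507.2, 200.7, 16.9]
ee_rot: [-0.128, 0.992, 0.0, 0.0]
contact_force: [0.3, -0.5, 0.4]
gripper_width: 85.3
```

step_arm([
  [0,0,0.02,0,0,0],
  [0,0,0.05,0,0,0],
  [0,0,0.1,0,0,0],
  [0,0,0.15,0,0,0],
  [0,0,0.2,0,0,0],
  [0,0,0.25,0,0,0],
  [0,0,0.25,0,0,0],
  [0,0,0.25,0,0,0],
  [0,0,0.25,0,0,0],
])

```text
clock: 11.43
position: [506.6, 200.5, 116.8]
ee_rot: [-0.128, 0.992, 0.0, -0.0]
contact_force: [0.4, 0.3, -0.7]
gripper_width: 85.2
```

```bash
python3 wt.py w5; python3 - <<'E'
from h import *
d=load('w5');hsv=cv2.cvtColor(d['image'],cv2.COLOR_RGB2HSV)
m=cv2.inRange(hsv,(0,0,170),(179,40,255));m[:,:270]=0;m[:,380:]=0;m[310:]=0
cs,_=cv2.findContours(m,cv2.RETR_EXTERNAL,cv2.CHAIN_APPROX_NONE);c=max(cs,key=cv2.contourArea)
P=np.array([onz(d,u,v,57)[:2] for u,v in c[:,0,:]],np.float32);print(cv2.minEnclosingCircle(P),cv2.fitEllipse(P))
E
```

```text
11.8333 [507.01 200.59 116.41] [-0.13  0.99 -0.   -0.  ] 85.04904559632402
[-0.12 -0.15  0.06] [0.71 0.58 0.43]
[  0.   -34.95  15.45   3.43  -0.    -0.  ]
((505.69818115234375, 200.25741577148438), 18.594036102294922) ((505.6774597167969, 200.30027770996094), (36.063968658447266, 36.36988830566406), 24.063358306884766)
```

View pics/w5.png

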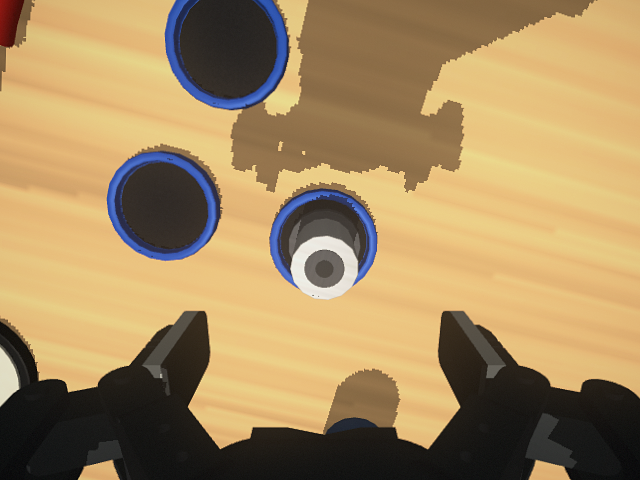

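The roller is back upright in its nest, ring at (324,267), about 1.2 mm from where it started. Moving to the orange nest.

step_arm([
  [0,0,0.1,0,0,0],
  [-0.04,-0.5,0.15,0,0,0],
  [-0.094,-1,0.15,0,0,0],
  [-0.094,-1,0.15,0,0,0],
  [-0.094,-1,0.15,0,0,0],
  [-0.094,-1,0.15,0,0,0],
  [-0.094,-1,0.15,0,0,0],
  [-0.094,-1,0.15,0,0,0],
  [-0.094,-1,0.15,0,0,0],
  [-0.094,-1,0.15,0,0,0],
  [-0.094,-1,0.15,0,0,0],
  [-0.094,-1,0.15,0,0,0],
])

```text
clock: 12.83
position: [468.9, -203.3, 176.9]
ee_rot: [-0.125, 0.992, -0.0, -0.0]
contact_force: [0.1, -0.0, 0.4]
gripper_width: 85.2
```

step_arm([
  [0,-0.044,0,0,0,0],
  [0,-0.044,-0.05,0,0,0],
  [0,-0.044,-0.1,0,0,0],
  [0,-0.044,-0.14,0,0,0],
  [0,-0.044,-0.14,0,0,0],
  [0,-0.044,-0.14,0,0,0],
  [0,-0.044,-0.14,0,0,0],
])

```text
clock: 13.42
position: [470.4, -216.8, 121.8]
ee_rot: [-0.128, 0.992, -0.0, 0.001]
contact_force: [0.0, 0.3, 0.4]
gripper_width: 85.3
```

```bash
python3 wt.py w6; python3 - <<'E'
from h import *
d=load('w6');hsv=cv2.cvtColor(d['image'],cv2.COLOR_RGB2HSV)
m=cv2.inRange(hsv,(0,0,170),(179,40,255));m[:,:270]=0;m[:,380:]=0;m[310:]=0
cs,_=cv2.findContours(m,cv2.RETR_EXTERNAL,cv2.CHAIN_APPROX_NONE);c=max(cs,key=cv2.contourArea)
P=np.array([onz(d,u,v,57)[:2] for u,v in c[:,0,:]],np.float32);print(cv2.minEnclosingCircle(P),cv2.fitEllipse(P))
E
```

```text
13.8167 [ 469.72 -216.88  121.32] [-0.13  0.99 -0.    0.  ] 85.0851402142847
[-0.07  0.03  0.15] [0.3  0.51 0.37]
[  0.01 -31.89  15.21   3.38   0.    -0.  ]
((467.10357666015625, -219.76214599609375), 18.473630905151367) ((467.155517578125, -219.80245971679688), (36.03608703613281, 36.1212158203125), 171.92041015625)
```

View pics/w6.png

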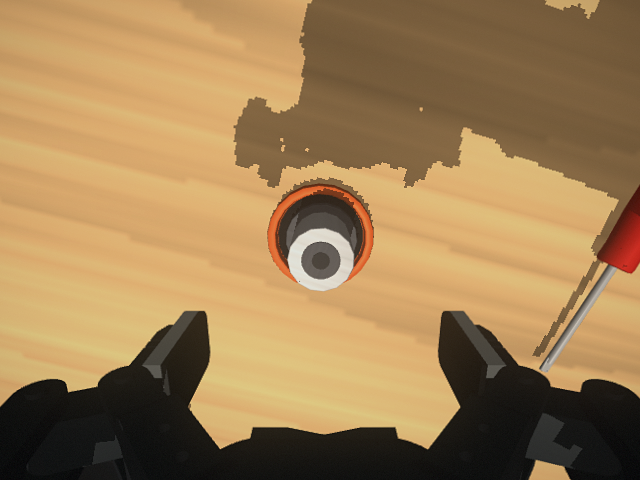

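The wrist view shows the ring at (321,261) in the orange rim. Against the centred reference from w5, I need about −1.2 mm in x and −2.6 mm in y.

step_arm([
  [-0.003,-0.006,-0.05,0,0,0],
  [-0.003,-0.006,-0.1,0,0,0],
  [-0.003,-0.006,-0.15,0,0,0],
  [-0.003,-0.006,-0.2,0,0,0],
  [-0.003,-0.006,-0.23,0,0,0],
  [-0.003,-0.006,-0.25,0,0,0],
  [-0.003,-0.006,-0.255,0,0,0],
  [-0.003,-0.006,-0.255,0,0,0],
  [-0.003,-0.006,-0.255,0,0,0],
  [-0.003,-0.006,-0.255,0,0,0],
])

```text
clock: 14.65
position: [469.2, -219.4, 19.9]
ee_rot: [-0.128, 0.992, -0.0, 0.001]
contact_force: [-0.4, 1.0, -0.1]
gripper_width: 85.2
```

step_arm([
  [0,0,0,0,0,0],
  [0,0,0,0,0,0],
  [0,0,0,0,0,0],
  [0,0,0,0,0,0],
  [0,0,0,0,0,0],
  [0,0,0,0,0,0],
], jaw=0)

```text
clock: 15.15
position: [468.4, -219.3, 19.0]
ee_rot: [-0.128, 0.992, -0.0, 0.0]
contact_force: [-0.9, -1.0, 0.3]
gripper_width: 42.7
```

step_arm([
  [0,0,0,0,0,0],
  [0,0,0,0,0,0],
  [0,0,0,0,0,0],
  [0,0,0,0,0,0],
  [0,0,0,0,0,0],
  [0,0,0,0,0,0],
  [0,0,0,0,0,0],
  [0,0,0,0,0,0],
], jaw=-1)

```text
clock: 15.82
position: [468.4, -219.4, 19.3]
ee_rot: [-0.128, 0.992, -0.0, 0.0]
contact_force: [-1.3, 0.5, 5.1]
gripper_width: 37.1
```

Gripped at 37.1 mm. Lifting and weighing.

step_arm([
  [0,0,0.01,0,0,0],
  [0,0,0.025,0,0,0],
  [0,0,0.05,0,0,0],
  [0,0,0.08,0,0,0],
  [0,0,0.11,0,0,0],
  [0,0,0.14,0,0,0],
  [0,0,0.165,0,0,0],
  [0,0,0.18,0,0,0],
  [0,0,0.18,0,0,0],
  [0,0,0.18,0,0,0],
  [0,0,0.18,0,0,0],
  [0,0,0.18,0,0,0],
])

```text
clock: 16.82
position: [467.7, -219.1, 90.1]
ee_rot: [-0.128, 0.992, 0.0, -0.001]
contact_force: [0.8, -0.6, -4.4]
gripper_width: 37.4
```

step_arm([
  [0,0,0,0,0,0],
  [0,0,0,0,0,0],
  [0,0,0,0,0,0],
  [0,0,0,0,0,0],
  [0,0,0,0,0,0],
  [0,0,0,0,0,0],
])

```text
clock: 17.32
position: [468.4, -219.3, 90.9]
ee_rot: [-0.128, 0.992, 0.0, -0.0]
contact_force: [-0.5, -0.5, -4.4]
gripper_width: 37.3
```

```bash
python3 wt.py w7
```

```text
17.7167 [ 468.37 -219.28   90.93] [-0.13  0.99  0.    0.  ] 37.3863629735113
[ 0.1   0.03 -4.17] [0.51 0.53 0.29]
[ -0.   -35.23  15.48   3.64  -0.     0.  ]
```

View pics/w7.png

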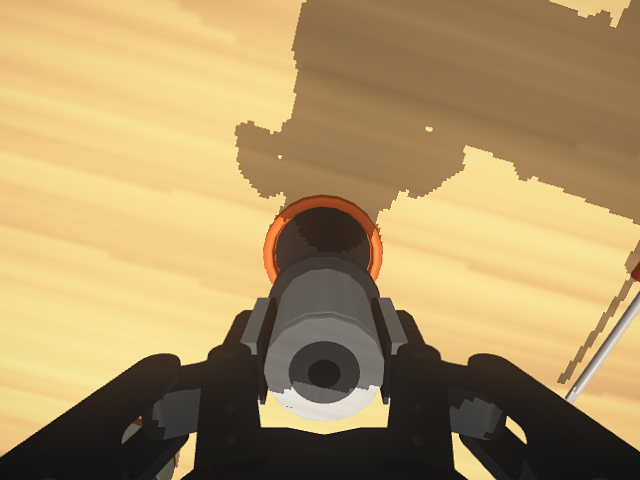

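The orange roller weighs 4.2 N against 2.2 to 2.5 N for the blue one, so orange holds the heavier. Carrying it to the pad at (673.5, −34.5), with TCP about 125.

step_arm([
  [0,0,0.02,0,0,0],
  [0.01,0.009,0.05,0,0,0],
  [0.03,0.027,0.075,0,0,0],
  [0.065,0.058,0.087,0,0,0],
  [0.11,0.1,0.087,0,0,0],
  [0.16,0.145,0.087,0,0,0],
  [0.21,0.19,0.087,0,0,0],
  [0.26,0.235,0.087,0,0,0],
  [0.31,0.28,0.087,0,0,0],
  [0.355,0.32,0.087,0,0,0],
  [0.39,0.35,0.087,0,0,0],
  [0.42,0.378,0.087,0,0,0],
])

```text
clock: 18.72
position: [637.5, -66.9, 126.0]
ee_rot: [-0.128, 0.992, -0.0, 0.0]
contact_force: [-0.4, -0.6, -5.2]
gripper_width: 37.1
```

step_arm([
  [0.025,0.023,0,0,0,0],
  [0.05,0.045,0,0,0,0],
  [0.07,0.063,0,0,0,0],
  [0.085,0.077,0,0,0,0],
  [0.093,0.084,0,0,0,0],
  [0.093,0.084,0,0,0,0],
  [0.093,0.084,0,0,0,0],
  [0.093,0.084,0,0,0,0],
  [0.093,0.084,0,0,0,0],
  [0.093,0.084,0,0,0,0],
])

```text
clock: 19.55
position: [673.2, -34.9, 125.9]
ee_rot: [-0.128, 0.992, 0.0, -0.0]
contact_force: [0.9, 0.1, -3.8]
gripper_width: 37.4
```

```bash
python3 wt.py w8; python3 - <<'E'
from h import *
snap('side','s8');snap('top','t8')
a=cv2.imread('pics/s8.png')[150:410,150:450];b=cv2.imread('pics/t8.png')[130:350,170:490]
cv2.imwrite('pics/c8.png',np.hstack([cv2.resize(a,(400,347)),cv2.resize(b,(400,347))]))
E
```

```text
19.95 [673.55 -34.5  125.74] [-0.13  0.99  0.    0.  ] 37.28357220937292
[ 0.07 -0.3  -4.25] [0.28 0.4  0.39]
[ -0.02 -48.51  18.91   4.45  -0.     0.  ]
```

View pics/w8.png

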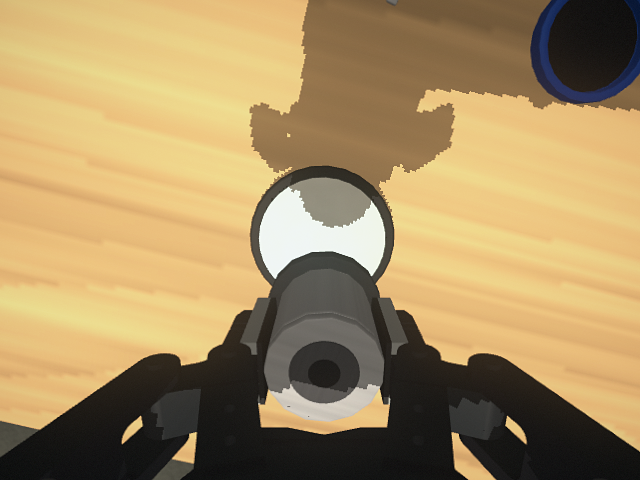

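View pics/c8.png

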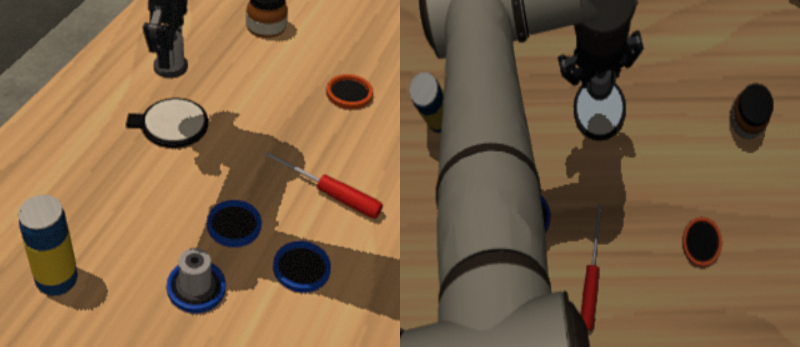

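The roller is held upright over the pad, the light one stands in the blue nest, and the bystanders look untouched. One check of the pad centre from the wrist view and the underside height from the side view.

```bash
python3 - <<'E'
from h import *
np.set_printoptions(precision=1,suppress=True)
d=load('w8')
# rim: top (322,166), left 251, right 394 at row ~237
L=onz(d,251,237,6);R=onz(d,394,237,6);print(L,R,(L+R)/2,np.linalg.norm(L-R))
s=load('s8');print(proj(s,[673.5,-34.5,112]),'foot underside px'); cv2.imwrite('pics/c9.png',cv2.resize(s['image'][150:270,230:330,::-1],None,fx=5,fy=5))
E
```

```text
[683.6 -84.6   6. ] [658.2  11.5   6. ] [670.9 -36.6   6. ] 99.33604213792357
(np.float64(277.7245618176107), np.float64(198.91193401617096)) foot underside px
```

View pics/c9.png

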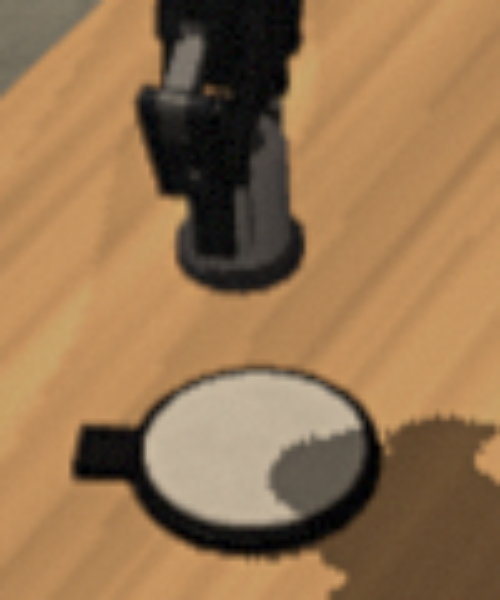

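The foot's underside centre is at (278,201), against (278,199) predicted for z=112. The pad centre agrees within about 3 mm. Handing in.

```bash
python3 - <<'E'
from h import *
s=arm.read_state();print(s['clock'],s['position'],s['contact_force'],abs(s['joint_vel']).max())
print(arm.job_done())
E
```

```text
20.05 [673.58178727 -34.46504675 125.71526991] [-0.26386027 -0.36557407 -4.54434981] 0.0014444259606096787
the job is handed in; nothing more can be done
None
```

I weighed both rollers and handed the job in with the orange-nest roller, the heavier one, held over the pad. The run took about 20 s of the 72 s allowed.

- **Weights:** the blue-nest roller read about 2.2–2.5 N and the orange-nest roller about 4.2 N.
- **Blue roller:** I lifted it about 7 cm, held it still, set it back upright in its nest and let go. It ended about 1.2 mm from where it started. Touchdown pressed with up to about 11 N, because the first descent stopped just short of the floor and I eased it down.
- **Heavier roller:** it is held still and upright about 10 cm above the pad. Its position agrees within about 3 mm with both pad estimates: (673.5, −34.5) from the side and top cameras, and (670.9, −36.6) from the wrist camera.
- **Other things:** in the last side and top views the light roller stands in the blue nest. The can, jar and screwdriver looked unmoved by eye; I did not measure them again.

No check failed. The cameras disagreed with each other by 2–3 mm, which is about the stated calibration accuracy.

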